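# Reset the tripped drying cabinet

## Robot

A 7-joint arm with a two-finger parallel gripper is mounted at the origin on the work surface. World frame = base frame: x ahead of the robot, y to its left, z up, the work surface at z = 0. Lengths are in mm, angles in rad, forces in N, time in s.
With the tool pointing down it reaches from about 400 to 875 mm from the base axis. Payload 4.4 kg.
Tool frame: the origin (TCP) lies between the finger pads; the fingertips stand 17 mm ahead of it and the grasp point (between the pads) lies 2 mm behind it; z points along the fingers, y is the line along which they close (so a half turn about z gives the same grasp; the last joint's range is limited). The gripper opens to 85 mm and grips with 20 to 120 N. Pads are 22 mm wide; open, the fingers measure 114 mm over their backs; the gripper's body (76 mm by 85 mm) begins 54 mm behind the grasp point. The pads swing forward as they close: fully open they stand 13 mm farther back than shut.
Start: joints at [-1.337, 0.628, 0.038, 1.517, -0.027, 0.996, -0.02], TCP at [191.94, 621.029, 225.613] pointing down, gripper open.
Joint ranges: [-3.06, 3.06], [-0.37, 2.12], [-1.25, 1.32], [0.18, 2.47], [-1.1, 4.24], [0.23, 1.98], [-2.94, 2.94]. Speed limits (rad/s): [2.57, 2.57, 3.14, 3.14, 3.14, 3.14, 3.14].

## Interface

Orientations are given as [roll, pitch, yaw] about the fixed x, y, z axes, in that order (R = Rz(yaw) Ry(pitch) Rx(roll)).
In Python, from cell import sensors, get_image, ctrl gives the robot as it stands.
- The arm moves only by the tool send_rows, never from a script. Its argument "series" is a list of rows, each a list of 3 entries, a list of its own where there are three numbers: the finger opening in mm, from 0 to 85.4, then the shift along the world's x, y, z in units of 60 mm (1.0 is 60 mm), then the turn, a rotation vector about the world's x, y, z in units of 5 degrees (1.0 is 5 degrees). A call has 1 to 8 rows; each row shifts and turns the commanded pose from where the row before left it; what a row does not reach is not made up. A row lasts 1/8 s, in which the tool goes at most 62.5 mm and 10.7 degrees, less where a joint would pass 70% of its speed; a pose out of reach is approached as far as the arm can. A call is refused whole if a number of a shift passes 1 or a number of a turn 1, either way. A call with a gripper value outside its range is refused whole. The fingers move at their own pace and stop on an object; the grip force is fixed at half the most. Time passes only in rows, so rows that do not move let the fingers close. It gives the time, the measured TCP pose, the force, the opening and the grip force at its end, in the units of the state.
- sensors.read_state(): the state, without advancing time (a new reading comes with each control period).
- get_image(name): name is "side" or "top"; returns a dict with "img" (384x512x3 uint8, red, green, blue), "depth" (384x512 float32, mm along the optical axis (not along the pixel's ray), 0 where there is no reading), "vfov" (degrees; the focal length in pixels is half the picture's height over the tangent of half this angle, whatever the lens; pixels are square), "cx", "cy" (the principal point, pixels), "world_to_cam" (4x4, takes a point from world to camera coordinates). Camera axes: x right, y down, z forward; pixel columns grow to the right and rows downward; lengths in mm; the calibration is good to about 2 mm. A picture is of the moment at which its call begins.
- ctrl.finish_job(): hands the job in; it is judged then, once.
The state is a dict: "clock": time; "qpos": joint angles; "qd": joint speeds; "tau": joint torques, N m; "eef_pos": TCP position; "tool_rot": TCP orientation; "force": force on the tool from outside, world axes, zero at the start; "torque": the same for the moment, N m; "width": finger opening in mm; "gripper_force": force on a finger pad.
Only numpy, scipy, OpenCV 4.12 (cv2) and the standard library are available. Lean on these libraries where they do the work, as an engineer would, in place of code of your own. Each camera call takes 0.05 s, during which the arm holds its last target. There are 200 camera calls.

## Task

The clear drying cabinet on the science bench has tripped. Pull its door wide open by the handle, reach in and press the reset button on the sloping unit inside fully down and let it go, then shut the door completely. Leave the jar in the cabinet and the bottles, pots and dish around it where they stand.

Things in the scene. Friction and masses are not known exactly. Their poses are not given: they have to be found in the camera images.
- cabinet: Clear plastic drying cabinet with aluminium edges, fixed, 220 deep (its x) x 200 wide (its y) x 275 mm high; walls and roof 8 mm. Origin: centre of its underside, on the bench; -x is its front, the door side. Chamber floor 28 mm, roof's underside 267 mm above the bench; the front opening, 184 mm wide, lies at x = -99 mm and the roof reaches right to it.
- door (a joint): Angle of the clear door, rad: 0 shut, grows to 1.9 as it swings out. The door is 200 wide, 253 high, 10 mm thick, its lower edge 22 mm above the bench, its upper edge level with the cabinet's top; it hangs on the right edge (cabinet -y) and stays where it is left. It may start slightly ajar.
- hinge (a point): Point on the door's upright hinge axis: on the cabinet's front right edge (cabinet -110, -100 mm), 232 mm above the bench. Turns with the door.
- handle: Upright round steel bar handle on the door by its free edge: 12 mm thick, 100 mm long, axis 40 mm off the face, a stub to the door at each end. Origin: grip point on the bar's axis, 232 mm above the bench, 29 mm below the bar's top, 43 mm below the door's top. Axes turn with the door: -x out of its face, z up. It lies 40 mm out (-x) and 170 mm along the door (+y) from the hinge axis.
- trip_unit: White plastic wedge-shaped trip unit, 60 wide, 75 mm high, fixed on the chamber's floor just inside the opening. Its face slopes 40 degrees and looks towards the door and up; the reset button stands on it. Origin: centre of its underside; -x faces the door, as the cabinet's.
- reset (a joint): Travel of the reset push button, m: 0 released, 0.006 fully down; spring, about 5 N to push fully down.
- reset_top (a point): Centre of the reset button's flat top (32 mm across, grey, in a black collar 48 mm across; the top stands 10 mm proud of the collar when released), about 100 mm above the bench, 22 mm inside the opening. Its z axis is the button's axis, pointing out of it: 40 degrees from vertical, leaning to the door. Push along -z.
- jar_in: Clear capped jar, 48 across, 70 mm high, loose inside the cabinet, behind and right of the trip unit. Leave alone. Origin: centre of its underside.
- specimen_pot: White screw pot with a yellow cap, 56 across, 62 mm high, loose on the bench. Leave alone. Origin: centre of its underside.
- media_bottle: Glass bottle with a blue cap, 86 across, 165 mm high, loose. Leave alone. Origin: centre of its underside.
- beaker: Clear open beaker, 68 across, 85 mm high, loose. Leave alone. Origin: centre of its underside.
- petri: Clear closed dish, 92 across, 14 mm high, loose on the bench in front of the cabinet; the door passes over it. Leave alone. Origin: centre of its underside.
- dropper1: Small bottle with a white cap, 34 across, 75 mm high, loose on the bench in front of the cabinet, beyond the door. Leave alone. Origin: centre of its underside.
- dropper2: Small bottle with a white cap, 34 across, 75 mm high, loose on the bench in front of the cabinet, beyond the door. Leave alone. Origin: centre of its underside.
- dropper3: Small bottle with a white cap, 34 across, 75 mm high, loose on the bench in front of the cabinet, beyond the door. Leave alone. Origin: centre of its underside.

How it is judged (in metres and radians):
On the way, in this order (a step that is already met when the one before it is completed fails the run):
1. the fingers pull the door open by its handle (door past 0.3 rad with the fingers on the handle) (value of joint door above 0.3 rad and contact force between the fingers and handle above 0.3 N).
2. the door is wide open (past 1.1 rad) (value of joint door above 1.1 rad), for 0.1 s.
3. the reset button is pressed fully down (past 5 mm) (value of joint reset above 0.005 m), for 0.1 s.
4. the reset button is let go (value of joint reset below 0.001 m), for 0.1 s.
5. the door is shut (value of joint door below 0.05 rad), for 0.2 s.
At the end, for the whole second after the job is handed in: The door is shut (within 0.05 rad) and at rest, and the reset button is up again (within 1 mm) (value of joint door below 0.05 rad and velocity of joint door between -0.05 and 0.05 rad/s and value of joint reset below 0.001 m); the robot touches nothing.
It fails at once if a bystander on the bench or in the cabinet is pushed more than 25 mm or tipped over (distance of any of jar_in, dropper1, dropper2, dropper3, specimen_pot, media_bottle, beaker, petri from where it was at the start of the episode above 0.025 m or angle between any of jar_in, dropper1, dropper2, dropper3, specimen_pot, media_bottle, beaker, petri's own z axis and vertical above 0.35 rad).
It also fails if it takes over 70 s, if anything falls off the work surface, if the arm or the gripper's body presses on something with over 40 N, if the wrist force passes 120 N, or if a joint passes its speed limit or range.

## Working session

There is one attempt and no reset: what is moved stays moved. The work goes in short steps, Python scripts to look and compute and a tool call to move; the robot and the scene stay as the last step left them, time stands still between calls to the robot, and variables do not carry over. Pictures are saved under pics/ and viewed, at most 10 in all, crops included, and the job is handed in when it is done.

Besides the shell and the picture viewer there is one more tool, called after ">>>" as name(argument=value, ...), one argument or row to a line, values as JSON. send_rows: Moves the arm, as the interface text tells. Its arguments: {"type":"object","properties":{"series":{"type":"array"}},"required":["series"]}

```bash
mkdir -p pics
cat > h.py <<'E'
import numpy as np,cv2
from cell import sensors,get_image,ctrl
def K(d):
    f=d["img"].shape[0]/2/np.tan(np.radians(d["vfov"])/2); return f,d["cx"],d["cy"]
def ray(d,u,v):
    f,cx,cy=K(d);M=np.array(d["world_to_cam"]);R=M[:3,:3];t=M[:3,3]
    return -R.T@t, R.T@np.array([(u-cx)/f,(v-cy)/f,1.])
def onz(d,u,v,z):
    o,r=ray(d,u,v);return o+r*(z-o[2])/r[2]
def dep(d,u,v):
    o,r=ray(d,u,v);return o+r*d["depth"][int(v),int(u)]
def proj(d,p):
    f,cx,cy=K(d);M=np.array(d["world_to_cam"]);c=M[:3,:3]@np.array(p)+M[:3,3];return np.array([f*c[0]/c[2]+cx,f*c[1]/c[2]+cy])
def two(d1,p1,d2,p2):
    o1,r1=ray(d1,*p1);o2,r2=ray(d2,*p2)
    s=np.linalg.lstsq(np.c_[r1,-r2],o2-o1,rcond=None)[0];a=o1+s[0]*r1;b=o2+s[1]*r2
    return (a+b)/2,np.linalg.norm(a-b)
E
python3 - <<'E'
from h import *
import pickle
D={}
for n in("side","top"):
    d=D[n]=get_image(n);print(n,K(d),ray(d,256,192))
    cv2.imwrite(f"pics/{n}0.png",cv2.resize(d["img"][:,:,::-1],(800,600),interpolation=cv2.INTER_CUBIC))
pickle.dump(D,open("d0.pkl","wb"));print(sensors.read_state())
E
```

```text
side (np.float64(468.21236720655065), 263.999783426807, 194.18047202383278) (array([ 820.85746925, -265.29917253, 1228.69609803]), array([-0.22983446,  0.2255865 , -0.94688989]))
top (np.float64(373.19658797374103), 261.64550823649387, 191.93024467780705) (array([ 360.35236633,   13.96662519, 1281.54969965]), array([ 0.16320984, -0.01416867, -0.98660563]))
{'clock': 0.1, 'qpos': array([-1.33678213,  0.62926315,  0.03845933,  1.51826333, -0.02700697,
        0.99631732, -0.02002156]), 'qd': array([-0.00055082, -0.00189281,  0.00154302, -0.00310445,  0.00019275,
        0.00029475,  0.00266439]), 'tau': array([ 3.04315668e-03, -5.64530182e+01,  1.23056743e+00, -1.93969059e+01,
        1.13409743e-02,  5.53272359e-03,  5.42880386e-06]), 'eef_pos': array([191.78023799, 620.46249194, 224.77666035]), 'tool_rot': array([-3.13985998e+00,  2.08448221e-05,  2.84174144e+00]), 'force': array([ 0.9676016 , -0.20629826,  0.83419413]), 'torque': array([-0.0186192 ,  0.03348157, -0.00132962]), 'gripper_force': 0.0, 'width': 85.02981033172081}
```

View pics/side0.png

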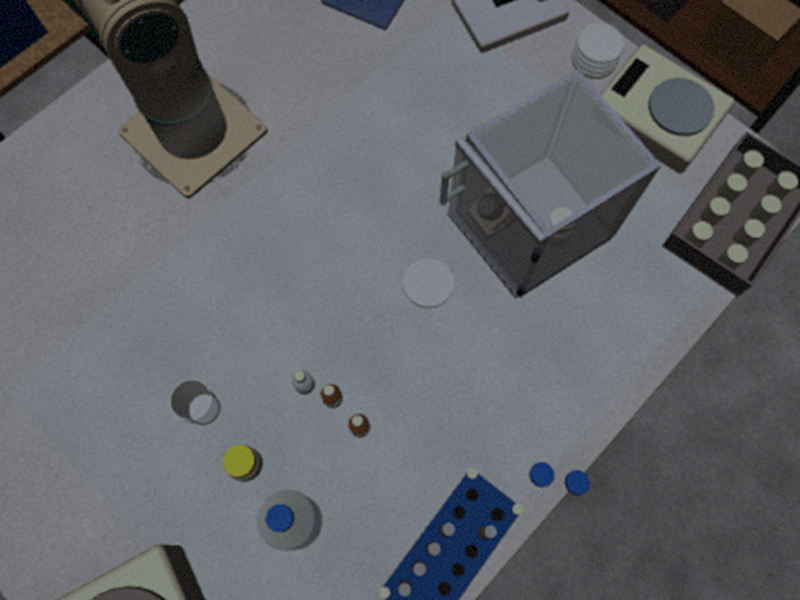

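View pics/top0.png

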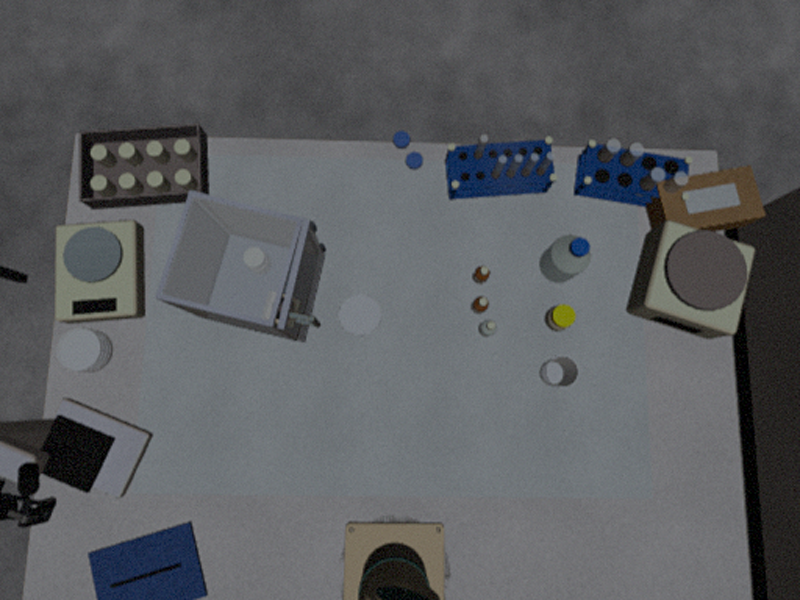

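Run:
```python
import pickle,cv2,numpy as np
D=pickle.load(open("d0.pkl","rb"))
def crop(n,x,y,w,h,s):
    im=D[n]["img"][y:y+h,x:x+w,::-1]
    im=cv2.convertScaleAbs(im,alpha=1.5,beta=0)
    return cv2.resize(im,None,fx=s,fy=s,interpolation=cv2.INTER_CUBIC)
cv2.imwrite("pics/c0.png",crop("side",275,40,155,150,4)[:600,:800])
cv2.imwrite("pics/c1.png",crop("top",95,115,125,110,5)[:600,:800])
```

```text
(no output)
```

View pics/c0.png

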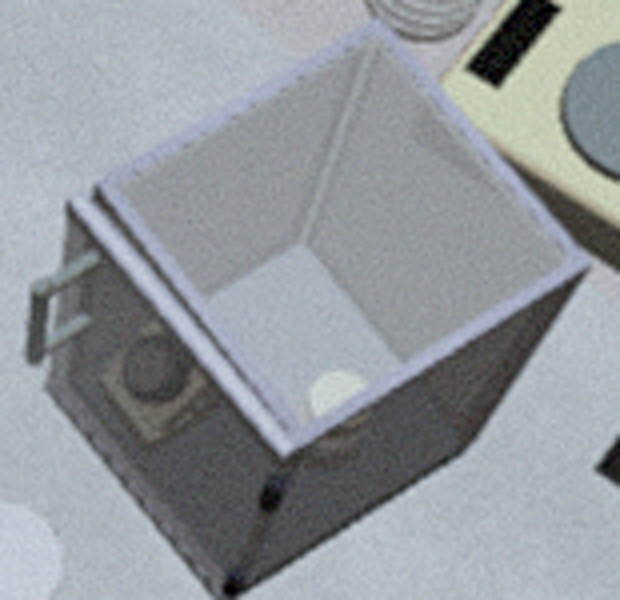

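View pics/c1.png

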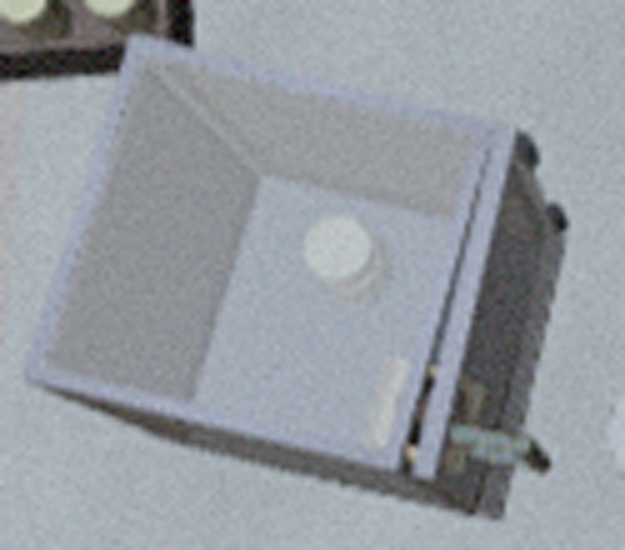

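```bash
cat > m.py <<'E'
from h import *
import pickle
D=pickle.load(open("d0.pkl","rb"));S,T=D["side"],D["top"]
s=lambda x,y:(275+x/4-.4,40+y/4-.4); t=lambda x,y:(95+x/5-.4,115+y/5-.4)
pts=dict(back_m=((588,265),(133,38)),back_p=((373,23),(30,380)),front_p=((98,190),(400,470)),door_free_out=((72,205),(430,480)),door_hinge_out=((283,457),(517,128)),handle_top=((40,287),(533,455)))
for k,(a,b) in pts.items():
    p,e=two(S,s(*a),T,t(*b));z=275 if k!="handle_top" else 261
    print(k,p.round(1),round(e,1),"S",onz(S,*s(*a),z).round(1)[:2],"T",onz(T,*t(*b),z).round(1)[:2])
print("button S",onz(S,*s(157,365),100).round(1),"handle bottom",onz(S,*s(35,358),161).round(1),onz(T,*t(545,465),161).round(1))
E
python3 m.py
```

```text
back_m [718.8 379.6 270. ] 0.9 S [719.2 375.8] T [717.4 378.2]
back_p [523.8 420.5 270.3] 0.8 S [525.1 416.8] T [523.2 419. ]
front_p [479.2 220.8 265.7] 1.8 S [482.9 217. ] T [477.6 218.2]
door_free_out [474.1 204.6 262.9] 1.1 S [478.7 199.2] T [472.5 201.9]
door_hinge_out [670.3 163.2 274.5] 0.0 S [670.4 163. ] T [670.1 163.1]
handle_top [492.  153.5 252.2] 7.9 S [496.9 153.2] T [488.7 149. ]
button S [538.8 234.2 100. ] handle bottom [495.2 157.5 161. ] [495.3 154.8 161. ]
```

>>> send_rows(
  series=[
    [85, [0, 0, 1], [0, 0, 0]],
    [85, [0, 0, 0.8], [0, 0, -1]],
    [85, [0.3, -0.46, 0], [0, 0, -1]],
    [85, [0.3, -0.46, 0], [0, 0, -1]],
    [85, [0.3, -0.46, 0], [0, 0, -1]],
    [85, [0.3, -0.46, 0], [0, 0, -1]],
    [85, [0.3, -0.46, 0], [0, 0, -1]],
    [85, [0.3, -0.46, 0], [0, 0, -1]],
  ],
)

```text
clock: 1.1
eef_pos: [300.4, 454.2, 333.3]
tool_rot: [-3.141, 0.0, 2.227]
force: [0.3, 0.3, -0.5]
width: 85.0
gripper_force: 0.0
```

>>> send_rows(
  series=[
    [85, [0.3, -0.46, 0], [0, 0, -1]],
    [85, [0.3, -0.46, 0], [0, 0, -1]],
    [85, [0.3, -0.46, 0], [0, 0, -1]],
    [85, [0.3, -0.46, 0], [0, 0, -1]],
    [85, [0.3, -0.46, 0], [0, 0, -1]],
    [85, [0.3, -0.46, 0], [0, 0, -1]],
    [85, [0.3, -0.46, 0], [0, 0, -1]],
    [85, [0.3, -0.46, 0], [0, 0, -1]],
  ],
)

```text
clock: 2.1
eef_pos: [444.8, 232.7, 333.7]
tool_rot: [3.141, -0.0, 1.527]
force: [-0.2, 0.8, 0.0]
width: 85.0
gripper_force: 0.0
```

>>> send_rows(
  series=[
    [85, [0.3, -0.46, 0], [0, 0, -1]],
    [85, [0.3, -0.46, 0], [0, 0, -1]],
    [85, [0.3, -0.46, 0], [0, 0, 0]],
    [85, [0, 0, 0], [0, 0, 0]],
    [85, [0, 0, 0], [0, 0, 0]],
  ],
)

```text
clock: 2.72
eef_pos: [497.7, 151.8, 333.5]
tool_rot: [-3.141, -0.0, 1.357]
force: [-0.1, 1.0, 0.4]
width: 85.1
gripper_force: 0.0
```

>>> send_rows(
  series=[
    [85, [-0.04, 0.04, -0.4], [0, 0, 0]],
    [85, [0, 0, -0.4], [0, 0, 0]],
    [85, [0, 0, -0.4], [0, 0, 0]],
    [85, [0, 0, -0.3], [0, 0, 0]],
    [85, [0, 0, -0.2], [0, 0, 0]],
    [85, [0, 0, 0], [0, 0, 0]],
  ],
)

```text
clock: 3.48
eef_pos: [494.8, 154.7, 231.0]
tool_rot: [-3.14, 0.001, 1.359]
force: [-0.2, -0.4, -0.1]
width: 85.3
gripper_force: 0.0
```

Run:
```python
from h import *
a=[]
for n,(x,y) in(("side",(265,30)),("top",(110,125))):
    d=get_image(n);im=cv2.convertScaleAbs(d["img"][y:y+120,x:x+100,::-1],alpha=1.5)
    a.append(cv2.resize(im,None,fx=4,fy=4,interpolation=cv2.INTER_CUBIC))
cv2.imwrite("pics/g1.png",np.hstack(a))
```

```text
(no output)
```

View pics/g1.png

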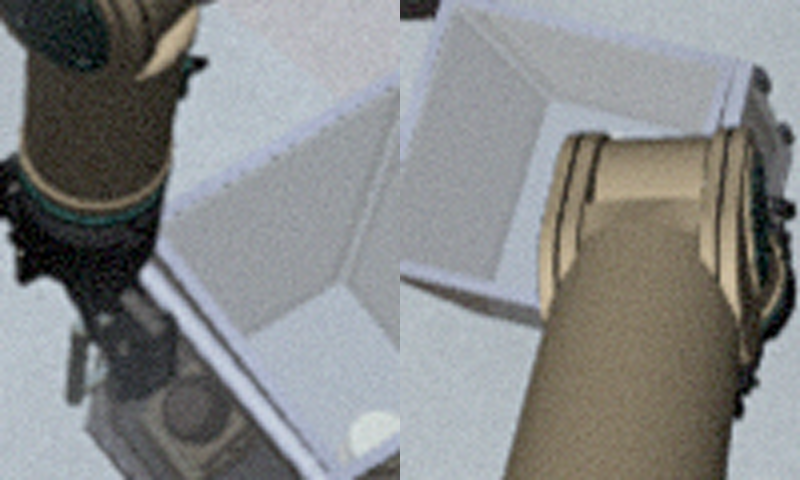

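>>> send_rows(
  series=[
    [40, [0, 0, 0], [0, 0, 0]],
    [25, [0, 0, 0], [0, 0, 0]],
    [20, [0, 0, 0], [0, 0, 0]],
    [0, [0, 0, 0], [0, 0, 0]],
    [0, [0, 0, 0], [0, 0, 0]],
    [0, [0, 0, 0], [0, 0, 0]],
    [0, [0, 0, 0], [0, 0, 0]],
    [0, [0, 0, 0], [0, 0, 0]],
  ],
)

```text
clock: 4.58
eef_pos: [495.7, 154.2, 231.9]
tool_rot: [3.141, -0.0, 1.358]
force: [-1.2, -0.3, 4.8]
width: 9.7
gripper_force: 58.7
```

```bash
python3 -c "
import numpy as np
p=np.radians(182.9+5*np.arange(18));P=175.2/60*np.c_[np.cos(p),np.sin(p)]
print(np.diff(P,axis=0).round(2).tolist())"
```

```text
[[0.02, -0.25], [0.05, -0.25], [0.07, -0.25], [0.09, -0.24], [0.11, -0.23], [0.13, -0.22], [0.15, -0.21], [0.17, -0.19], [0.18, -0.18], [0.2, -0.16], [0.21, -0.14], [0.22, -0.13], [0.23, -0.11], [0.24, -0.09], [0.25, -0.06], [0.25, -0.04], [0.25, -0.02]]
```

>>> send_rows(
  series=[
    [0, [0.02, -0.25, 0], [0, 0, 1]],
    [0, [0.05, -0.25, 0], [0, 0, 1]],
    [0, [0.07, -0.25, 0], [0, 0, 1]],
    [0, [0.09, -0.24, 0], [0, 0, 1]],
    [0, [0, 0, 0], [0, 0, 0]],
  ],
)

```text
clock: 5.2
eef_pos: [510.4, 93.7, 231.9]
tool_rot: [3.14, 0.0, 1.704]
force: [1.0, -1.8, 4.6]
width: 9.2
gripper_force: 59.5
```

>>> send_rows(
  series=[
    [0, [0.11, -0.23, 0], [0, 0, 1]],
    [0, [0.13, -0.22, 0], [0, 0, 1]],
    [0, [0.15, -0.21, 0], [0, 0, 1]],
    [0, [0.17, -0.19, 0], [0, 0, 1]],
    [0, [0.18, -0.18, 0], [0, 0, 1]],
    [0, [0.2, -0.16, 0], [0, 0, 1]],
    [0, [0.21, -0.14, 0], [0, 0, 1]],
    [0, [0, 0, 0], [0, 0, 0]],
  ],
)

```text
clock: 6.2
eef_pos: [579.5, 15.0, 231.9]
tool_rot: [3.14, 0.001, 2.316]
force: [1.4, -0.3, 5.0]
width: 9.4
gripper_force: 59.7
```

>>> send_rows(
  series=[
    [0, [0.22, -0.13, 0], [0, 0, 1]],
    [0, [0.23, -0.11, 0], [0, 0, 1]],
    [0, [0.24, -0.09, 0], [0, 0, 1]],
    [0, [0.25, -0.06, 0], [0, 0, 1]],
    [0, [0.25, -0.04, 0], [0, 0, 1]],
    [0, [0.25, -0.02, 0], [0, 0, 1]],
    [0, [0, 0, 0], [0, 0, 0]],
  ],
)

```text
clock: 7.08
eef_pos: [665.9, -10.6, 231.9]
tool_rot: [3.14, 0.001, 2.841]
force: [1.2, 0.2, 4.8]
width: 9.1
gripper_force: 59.7
```

>>> send_rows(
  series=[
    [30, [0, 0, 0], [0, 0, 0]],
    [60, [0, 0, 0], [0, 0, 0]],
    [70, [0, 0, 0], [0, 0, 0]],
    [70, [0, 0, 0], [0, 0, 0]],
    [70, [0, 0, 0.5], [0, 0, 0]],
    [70, [0, 0, 0.8], [0, 0, 0]],
    [70, [0, 0, 0.8], [0, 0, 0]],
    [0, [-0.8, 0, 0], [0, 0, 0]],
  ],
)

```text
clock: 8.07
eef_pos: [621.3, -11.9, 361.8]
tool_rot: [3.138, 0.011, 2.842]
force: [-0.4, -0.4, -0.7]
width: 52.9
gripper_force: 0.0
```

>>> send_rows(
  series=[
    [0, [-0.8, -0.4, 0], [0, 0, -1]],
    [0, [-0.8, -0.4, 0], [0, 0, -1]],
    [0, [-0.8, -0.4, 0], [0, 0, -1]],
    [0, [-0.4, -0.4, 0], [0, 0, -1]],
    [0, [0, -0.4, 0], [0, 0, -1]],
    [0, [0, 0, 0], [0, 0, -1]],
    [0, [0, 0, 0], [0, 0, -1]],
    [0, [0, 0, 0], [0, 0, -1]],
  ],
)

```text
clock: 9.07
eef_pos: [450.1, -132.4, 357.5]
tool_rot: [3.141, 0.001, 2.14]
force: [0.9, 0.3, -0.1]
width: -0.1
gripper_force: 0.0
```

Run:
```python
from h import *
import pickle
D={};a=[]
for n,(x,y) in(("side",(275,80)),("top",(110,125))):
    d=D[n]=get_image(n);im=cv2.convertScaleAbs(d["img"][y:y+120,x:x+100,::-1],alpha=1.5)
    a.append(cv2.resize(im,None,fx=4,fy=4,interpolation=cv2.INTER_CUBIC))
cv2.imwrite("pics/b1.png",np.hstack(a));pickle.dump(D,open("d1.pkl","wb"))
```

```text
(no output)
```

View pics/b1.png

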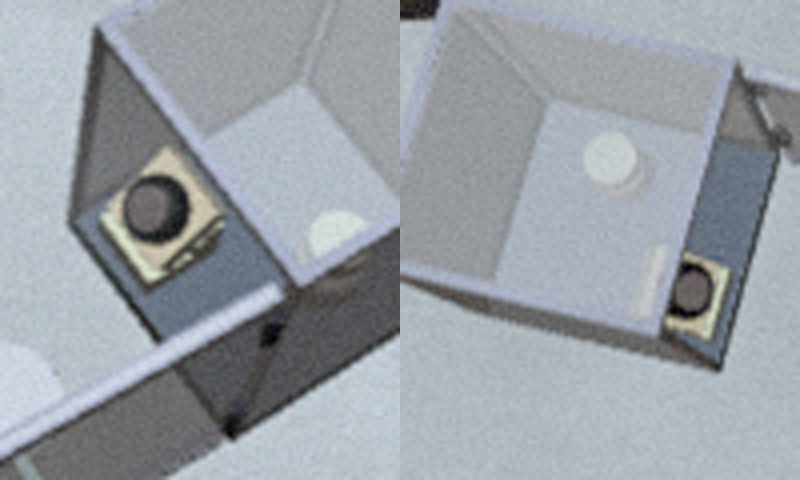

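Run:
```python
from h import *
import pickle
D=pickle.load(open("d1.pkl","rb"));S,T=D["side"],D["top"]
a=(275+151/4-.4,80+207/4-.4);b=(110+291/4-.4,125+292/4-.4)
print(two(S,a,T,b),onz(S,*a,100),onz(T,*b,100))
c=np.radians(78);X=np.array([np.cos(c),np.sin(c)]);Y=np.array([-X[1],X[0]]);H=np.array([671,163.])
for p in(onz(S,*a,100)[:2],onz(T,*b,100)[:2]): print("cab",(p-H)@X-110,(p-H)@Y-100)
for n,d,q in(("S",S,a),("T",T,b)):
    u,v=map(int,q);print(n,[dep(d,u+i,v+j).round(1).tolist() for i,j in((0,0),(2,0),(-2,1),(0,2))])
# target TCP poses, tool axis z
z=np.r_[X*np.sin(np.radians(40)),-np.cos(np.radians(40))]
p=np.r_[(onz(S,*a,100)+onz(T,*b,100))[:2]/2,100]
for k in(17,50,100,150,200): print(k,(p-z*k).round(1))
print("rotvec to tilt 40 about",np.cross([0,0,-1],z))
```

```text
(array([534.91537573, 232.72691775,  93.20069815]), np.float64(1.1766881570397947)) [536.90155597 230.28254257 100.        ] [533.58952566 230.97132961 100.        ]
cab -72.06837664236087 45.156898474828665
cab -72.08325108097765 48.539759855919044
S [[536.8, 228.2, 105.1], [541.0, 231.3, 106.3], [533.4, 224.9, 99.1], [540.1, 224.9, 102.6]]
T [[535.4, 232.0, 100.7], [535.6, 225.8, 100.3], [531.2, 237.0, 106.9], [528.3, 230.9, 105.1]]
17 [533.  219.9 113. ]
50 [528.6 199.2 138.3]
100 [521.9 167.8 176.6]
150 [515.2 136.3 214.9]
200 [508.5 104.9 253.2]
rotvec to tilt 40 about [ 0.62874116 -0.13364306  0.        ]
```

>>> send_rows(
  series=[
    [0, [0.1, 0.42, 0], [0, 0, -1]],
    [0, [0.1, 0.42, 0], [0, 0, -1]],
    [0, [0.1, 0.42, 0], [0, 0, -1]],
    [0, [0.1, 0.42, 0], [0, 0, -1]],
    [0, [0.1, 0.42, 0], [0, 0, -1]],
    [0, [0.1, 0.42, 0], [0, 0, -1]],
    [0, [0.1, 0.42, 0], [0, 0, -1]],
    [0, [0.1, 0.42, 0], [0, 0, -1]],
  ],
)

```text
clock: 10.18
eef_pos: [497.8, 70.6, 357.5]
tool_rot: [3.141, 0.0, 1.444]
force: [0.5, 0.9, 0.3]
width: 0.1
gripper_force: 0.0
```

>>> send_rows(
  series=[
    [0, [0.1, 0.42, 0], [0, 0, -0.92]],
    [0, [0, 0, -0.16], [0.98, -0.21, 0]],
    [0, [0, 0, -0.16], [0.98, -0.21, 0]],
    [0, [0, 0, -0.16], [0.98, -0.21, 0]],
    [0, [0, 0, -0.16], [0.98, -0.21, 0]],
    [0, [0, 0, 0], [0, 0, 0]],
  ],
)

```text
clock: 10.92
eef_pos: [502.8, 92.7, 318.1]
tool_rot: [-3.142, -0.348, 1.361]
force: [-0.0, 0.1, -0.2]
width: 0.1
gripper_force: 0.0
```

>>> send_rows(
  series=[
    [0, [0, 0, -0.16], [0.98, -0.21, 0]],
    [0, [0, 0, -0.16], [0.98, -0.21, 0]],
    [0, [0, 0, -0.16], [0.98, -0.21, 0]],
    [0, [0, 0, -0.16], [0.98, -0.21, 0]],
    [0, [0, 0, 0], [0, 0, 0]],
    [0, [0, 0, 0], [0, 0, 0]],
  ],
)

```text
clock: 11.68
eef_pos: [503.4, 95.7, 281.6]
tool_rot: [3.135, -0.699, 1.37]
force: [0.2, 0.3, 0.9]
width: -0.1
gripper_force: 0.0
```

```bash
cat > st.py <<'E'
from h import *
from scipy.spatial.transform import Rotation as Ro
s=sensors.read_state();R=Ro.from_euler("xyz",s["tool_rot"]).as_matrix();p=np.array(s["eef_pos"])
print("q",np.round(s["qpos"],2),"p",p.round(1),"z",R[:,2].round(3),"y",R[:,1].round(3),"F",np.round(s["force"],1))
c=np.radians(78);X=np.array([np.cos(c),np.sin(c),0]);Z=np.r_[X[:2]*np.sin(np.radians(40)),-np.cos(np.radians(40))]
Y=np.array([-X[1],X[0],0]);B=np.array([535,230,101.])-5*Y
g=B-17*Z; w=(Ro.from_matrix(np.c_[np.cross(-Y,Z),-Y,Z]@R.T)).as_rotvec()
print("to touch, along Z",(g-p)@Z,"units",((g-p)/60).round(3),"to standoff60",((g-60*Z-p)/60).round(3),"Z/60",(Z/60).round(4),"turn",np.degrees(w).round(1)/5)
E
python3 st.py
```

```text
q [ 0.17  0.42  0.07  2.03 -0.94  0.97  0.69] p [503.4  95.7 281.6] z [ 0.134  0.629 -0.766] y [ 0.979 -0.203  0.005] F [0.2 0.3 0.9]
to touch, along Z 209.94614371240127 units [ 0.57   2.042 -2.792] to standoff60 [ 0.436  1.414 -2.026] Z/60 [ 0.0022  0.0105 -0.0128] turn [ 0.    0.06 -0.06]
```

>>> send_rows(
  series=[
    [0, [0.09, 0.28, -0.4], [0, 0, 0]],
    [0, [0.09, 0.28, -0.4], [0, 0, 0]],
    [0, [0.09, 0.28, -0.4], [0, 0, 0]],
    [0, [0.09, 0.28, -0.4], [0, 0, 0]],
    [0, [0.08, 0.29, -0.42], [0, 0, 0]],
    [0, [0, 0, 0], [0, 0, 0]],
  ],
)

```text
clock: 12.42
eef_pos: [528.8, 182.0, 159.9]
tool_rot: [3.138, -0.702, 1.37]
force: [-0.6, -0.4, 0.1]
width: -0.1
gripper_force: 0.0
```

```bash
python3 st.py
python3 - <<'E'
from h import *
a=[]
for n,(x,y) in(("side",(275,80)),("top",(110,125))):
    d=get_image(n);im=cv2.convertScaleAbs(d["img"][y:y+120,x:x+100,::-1],alpha=1.5)
    a.append(cv2.resize(im,None,fx=4,fy=4,interpolation=cv2.INTER_CUBIC))
cv2.imwrite("pics/b2.png",np.hstack(a))
E
```

```text
q [ 0.29  0.67 -0.38  2.09 -1.08  0.52  0.79] p [528.8 182.  159.9] z [ 0.132  0.632 -0.763] y [ 0.979 -0.202  0.002] F [-0.6 -0.4  0.1]
to touch, along Z 59.18477654545957 units [ 0.147  0.605 -0.765] to standoff60 [ 0.013 -0.024  0.001] Z/60 [ 0.0022  0.0105 -0.0128] turn [-0.04  0.04 -0.08]
```

View pics/b2.png

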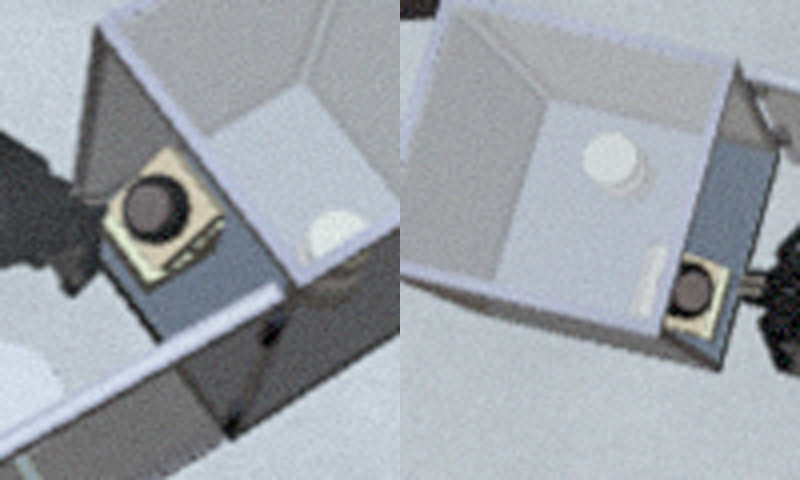

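>>> send_rows(
  series=[
    [0, [0.04, 0.16, -0.19], [0, 0, 0]],
    [0, [0.04, 0.15, -0.19], [0, 0, 0]],
    [0, [0.03, 0.15, -0.19], [0, 0, 0]],
    [0, [0, 0, 0], [0, 0, 0]],
  ],
)

```text
clock: 13.02
eef_pos: [536.1, 206.9, 125.8]
tool_rot: [3.136, -0.699, 1.368]
force: [-0.3, -0.2, 0.8]
width: 0.1
gripper_force: 0.0
```

```bash
python3 st.py
```

```text
q [ 0.34  0.77 -0.54  2.09 -1.09  0.35  0.79] p [536.1 206.9 125.8] z [ 0.135  0.629 -0.765] y [ 0.979 -0.205  0.004] F [-0.3 -0.2  0.8]
to touch, along Z 16.398548338249483 units [ 0.026  0.19  -0.196] to standoff60 [-0.108 -0.439  0.57 ] Z/60 [ 0.0022  0.0105 -0.0128] turn [-0.    0.06 -0.04]
```

>>> send_rows(
  series=[
    [0, [0.01, 0.08, -0.09], [0, 0, 0]],
    [0, [0.01, 0.08, -0.09], [0, 0, 0]],
    [0, [0, 0.02, -0.03], [0, 0, 0]],
    [0, [0, 0, 0], [0, 0, 0]],
  ],
)

```text
clock: 13.52
eef_pos: [536.8, 217.9, 112.7]
tool_rot: [3.138, -0.7, 1.366]
force: [-0.1, -0.7, -0.8]
width: 0.2
gripper_force: 0.0
```

```bash
python3 st.py
```

```text
q [ 0.35  0.81 -0.6   2.09 -1.09  0.28  0.79] p [536.8 217.9 112.7] z [ 0.135  0.63  -0.765] y [ 0.979 -0.205  0.003] F [-0.1 -0.7 -0.8]
to touch, along Z -0.661115907865654 units [0.013 0.007 0.022] to standoff60 [-0.121 -0.622  0.788] Z/60 [ 0.0022  0.0105 -0.0128] turn [-0.02  0.04 -0.02]
```

>>> send_rows(
  series=[
    [0, [0.01, 0.03, -0.04], [0, 0, 0]],
    [0, [0.01, 0.03, -0.04], [0, 0, 0]],
    [0, [0, 0, 0], [0, 0, 0]],
  ],
)

```text
clock: 13.9
eef_pos: [538.0, 221.6, 107.8]
tool_rot: [3.138, -0.7, 1.367]
force: [-0.6, -0.1, -0.7]
width: 0.4
gripper_force: 0.0
```

```bash
python3 st.py
```

```text
q [ 0.35  0.83 -0.62  2.09 -1.09  0.26  0.79] p [538.  221.6 107.8] z [ 0.135  0.63  -0.765] y [ 0.979 -0.205  0.003] F [-0.6 -0.1 -0.7]
to touch, along Z -6.878030703796762 units [-0.007 -0.055  0.103] to standoff60 [-0.141 -0.684  0.869] Z/60 [ 0.0022  0.0105 -0.0128] turn [-0.02  0.04 -0.04]
```

>>> send_rows(
  series=[
    [0, [0, 0, 0], [-0.98, 0.21, 0]],
    [0, [0, 0, 0], [-0.98, 0.21, 0]],
    [0, [0, 0, 0], [0, 0, 0]],
  ],
)

```text
clock: 14.28
eef_pos: [538.0, 224.8, 109.5]
tool_rot: [3.134, -0.526, 1.375]
force: [0.4, 0.3, -0.7]
width: -0.1
gripper_force: 0.0
```

```bash
python3 st.py
```

```text
q [ 0.05  0.7  -0.31  2.05 -0.95  0.35  0.53] p [538.  224.8 109.5] z [ 0.105  0.491 -0.865] y [ 0.98  -0.198  0.006] F [ 0.4  0.3 -0.7]
to touch, along Z -7.617071820338168 units [-0.006 -0.108  0.076] to standoff60 [-0.14  -0.737  0.842] Z/60 [ 0.0022  0.0105 -0.0128] turn [ 1.94 -0.34 -0.1 ]
```

>>> send_rows(
  series=[
    [0, [0.0, 0.03, -0.04], [0, 0, 0]],
    [0, [0, 0, 0], [0, 0, 0]],
    [0, [0, 0, 0], [0, 0, 0]],
  ],
)

```text
clock: 14.65
eef_pos: [538.2, 221.8, 104.9]
tool_rot: [3.14, -0.525, 1.363]
force: [0.3, 0.5, 0.2]
width: -0.1
gripper_force: 0.0
```

>>> send_rows(
  series=[
    [0, [0.0, 0.03, -0.04], [0, 0, 0]],
    [0, [0, 0, 0], [0, 0, 0]],
    [0, [0, 0, 0], [0, 0, 0]],
  ],
)

```text
clock: 15.02
eef_pos: [538.1, 225.0, 103.2]
tool_rot: [3.139, -0.525, 1.366]
force: [-0.1, -0.1, 0.4]
width: -0.3
gripper_force: 0.0
```

```bash
python3 st.py
```

```text
q [ 0.06  0.71 -0.32  2.05 -0.96  0.34  0.54] p [538.1 225.  103.2] z [ 0.105  0.49  -0.865] y [ 0.979 -0.205  0.003] F [-0.1 -0.1  0.4]
to touch, along Z -12.624818119152796 units [-0.008 -0.112  0.181] to standoff60 [-0.142 -0.741  0.947] Z/60 [ 0.0022  0.0105 -0.0128] turn [ 1.94 -0.38 -0.04]
```

Run:
```python
from h import *
a=[]
for n,(x,y) in(("side",(290,90)),("top",(150,165))):
    d=get_image(n);im=cv2.convertScaleAbs(d["img"][y:y+70,x:x+66,::-1],alpha=1.7)
    a.append(cv2.resize(im,None,fx=6,fy=6,interpolation=cv2.INTER_CUBIC))
    p=np.array([540,233.3,88.5]);q=(proj(d,p)-[x,y]+.4)*6;print(n,q)
cv2.imwrite("pics/b3.png",np.hstack(a))
```

```text
side [143.45943457 261.85342156]
top [196.51058562 189.27086496]
```

View pics/b3.png

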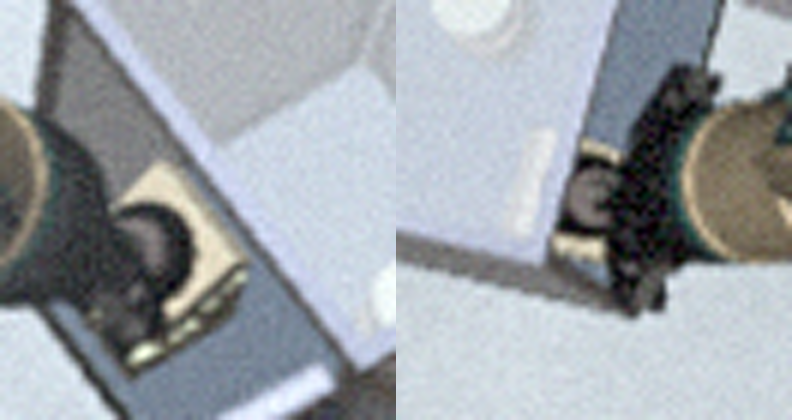

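Run:
```python
from h import *
import pickle
D=pickle.load(open("d1.pkl","rb"))
for n in D:
    d=D[n];p=proj(d,[531.,192.7,147]);print(n,"b2 tip crop", (p-([275,80] if n=="side" else [110,125])+.4)*4)
    # plane fit to depth on button in undisturbed picture
    c=(312,131) if n=="side" else (182,197.5)
    P=np.array([dep(d,c[0]+i,c[1]+j) for i in range(-3,4) for j in range(-3,4) if d["depth"][int(c[1]+j),int(c[0]+i)]>0])
    print(len(P),np.median(P,0),P.std(0))
    e=get_image(n);m=e["depth"]
    f=np.median(d["img"][int(c[1])-2:int(c[1])+3,int(c[0])-2:int(c[0])+3],(0,1));print("grey",f)
    q=proj(e,[540,233.3,88.5]).round().astype(int)
    print(n,q);print(np.array([[dep(e,q[0]+i,q[1]+j)[2] for i in range(-6,9,2)] for j in range(-8,9,2)]).round())
```

```text
side b2 tip crop [112.59902254 206.93721604]
49 [536.22731847 229.23971631 102.73849907] [5.72720667 4.27276265 4.33085539]
grey [73. 71. 70.]
side [314 133]
[[  94.   99.  103.   99.  107.  100.  100.  100.]
 [ 181.  104.  109.  107.   99.  102.   99.   99.]
 [ 194.  176.  117.  111.  101.  109.  105.  100.]
 [ 176.  162.  128.  107.  106.  102.  102.  100.]
 [ 194.  150.  159.  104.  105.  101.  103. 1229.]
 [ 208.  159.  171.  160.  100.   98.  100.   86.]
 [ 209.  158.  173.  170.   93.   96.   89.   91.]
 [ 194.  185.  189.  185.   91.   88.   85.   89.]
 [ 195.  195.  186.  191.  188.   79.   78.   73.]]
top b2 tip crop [330.24667749 287.10023246]
49 [533.82514735 231.91701018 102.3951257 ] [6.27213493 5.65573449 4.72294448]
grey [69. 66. 65.]
top [182 196]
[[277. 276. 272.  79.  28.  26.  27. 244.]
 [278. 273. 104.  96.  90.  73. 174. 251.]
 [276. 274. 102. 102.  91. 154. 178. 253.]
 [275. 277. 107.  98. 135. 143. 244. 255.]
 [276. 267. 103. 120. 136. 159. 240. 255.]
 [278. 102. 103. 103. 132. 172. 192. 250.]
 [278.  94. 104.  97.  94. 152. 158. 247.]
 [270. 102.  95.  90.  85. 161. 161. 236.]
 [ 89.  83.  81.  87. 156. 175. 157. 195.]]
```

>>> send_rows(
  series=[
    [0, [0.0, 0.03, -0.03], [0, 0, 0]],
    [0, [0, 0, 0], [0, 0, 0]],
    [0, [0, 0, 0], [0, 0, 0]],
    [0, [0, 0, 0], [0, 0, 0]],
  ],
)

```text
clock: 15.72
eef_pos: [538.1, 226.8, 101.4]
tool_rot: [3.138, -0.525, 1.366]
force: [0.5, 0.4, -0.1]
width: -0.1
gripper_force: 0.0
```

>>> send_rows(
  series=[
    [0, [0.0, 0.03, -0.03], [0, 0, 0]],
    [0, [0, 0, 0], [0, 0, 0]],
    [0, [0, 0, 0], [0, 0, 0]],
    [0, [0, 0, 0], [0, 0, 0]],
  ],
)

```text
clock: 16.23
eef_pos: [538.2, 228.6, 99.6]
tool_rot: [3.138, -0.525, 1.366]
force: [-1.6, 0.1, -0.8]
width: 0.7
gripper_force: 0.0
```

```bash
python3 st.py
```

```text
q [ 0.06  0.72 -0.33  2.05 -0.97  0.33  0.54] p [538.2 228.6  99.6] z [ 0.105  0.49  -0.865] y [ 0.979 -0.205  0.003] F [-1.6  0.1 -0.8]
to touch, along Z -17.589640711942078 units [-0.01  -0.172  0.24 ] to standoff60 [-0.143 -0.801  1.006] Z/60 [ 0.0022  0.0105 -0.0128] turn [ 1.96 -0.38 -0.04]
```

Run:
```python
from h import *
import pickle
D=pickle.load(open("d1.pkl","rb"))
s=sensors.read_state();p=np.array(s["eef_pos"]);z=np.array([.105,.49,-.865]);y=np.array([.979,-.205,.003]);x=np.cross(y,z)
a=[]
for n,(u0,v0) in(("side",(290,90)),("top",(150,165))):
    d=D[n];ims=[get_image(n) for _ in range(6)];e=ims[0];m=np.median([i["depth"] for i in ims],0)
    im=np.mean([i["img"] for i in ims],0)[v0:v0+70,u0:u0+66,::-1]
    a.append(cv2.resize(cv2.convertScaleAbs(im,alpha=2.2),None,fx=6,fy=6,interpolation=cv2.INTER_CUBIC))
    e["depth"]=m;out=[]
    for v in range(v0,v0+70):
        for u in range(u0,u0+66):
            if m[v,u]>0:
                P=dep(e,u,v);q=P-p;l=[q@x,q@y,q@z]
                if abs(l[1])<25 and abs(l[0])<30 and -60<l[2]<30 and d["depth"][v,u]-m[v,u]>8: out.append([u-u0,v-v0]+l)
    out=np.array(sorted(out,key=lambda r:-r[4]));print(n,len(out));print(out[:22].round(0).astype(int).tolist())
cv2.imwrite("pics/b4.png",np.hstack(a))
```

```text
side 20
[[32, 43, 16, 15, 15], [22, 38, 9, -5, -14], [24, 43, 5, 10, -14], [23, 42, 5, 7, -17], [24, 41, 8, 6, -18], [23, 40, 9, 4, -22], [23, 41, 7, 6, -23], [22, 39, 9, 1, -25], [20, 37, 8, -5, -29], [21, 38, 9, -1, -29], [22, 42, 5, 9, -31], [22, 40, 9, 6, -35], [21, 42, 5, 11, -41], [22, 41, 10, 13, -50], [21, 43, 5, 16, -51], [21, 40, 10, 10, -53], [23, 43, 9, 21, -56], [20, 42, 5, 14, -58], [21, 41, 9, 14, -59], [19, 42, 4, 13, -60]]
top 45
[[31, 30, 12, 0, -12], [31, 31, 11, -3, -12], [32, 28, 11, 7, -15], [32, 33, 7, -8, -15], [34, 35, 0, -13, -16], [31, 32, 12, -6, -16], [32, 34, 7, -11, -17], [32, 29, 12, 4, -19], [34, 27, 7, 11, -19], [33, 28, 11, 7, -22], [32, 31, 11, -3, -22], [32, 30, 12, 0, -23], [32, 32, 11, -6, -23], [33, 33, 7, -8, -25], [33, 29, 11, 4, -25], [33, 34, 7, -12, -27], [33, 30, 11, 0, -28], [33, 32, 10, -6, -31], [33, 31, 12, -3, -33], [34, 28, 12, 6, -35], [34, 29, 12, 3, -37], [34, 30, 12, 0, -40]]
```

View pics/b4.png

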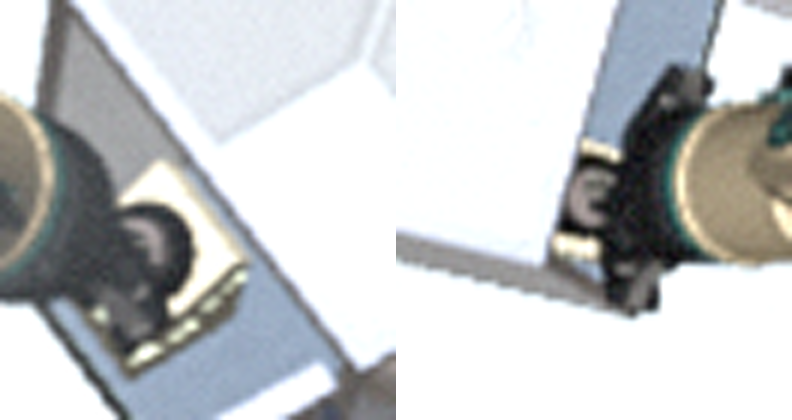

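>>> send_rows(
  series=[
    [0, [0.0, 0.03, -0.03], [0, 0, 0]],
    [0, [0, 0, 0], [0, 0, 0]],
    [0, [0, 0, 0], [0, 0, 0]],
  ],
)

```text
clock: 17.2
eef_pos: [538.1, 230.5, 97.8]
tool_rot: [3.139, -0.525, 1.366]
force: [-0.3, -0.0, 0.6]
width: -0.1
gripper_force: 0.0
```

>>> send_rows(
  series=[
    [0, [0.0, 0.03, -0.03], [0, 0, 0]],
    [0, [0, 0, 0], [0, 0, 0]],
    [0, [0, 0, 0], [0, 0, 0]],
  ],
)

```text
clock: 17.58
eef_pos: [538.5, 231.9, 96.0]
tool_rot: [3.138, -0.525, 1.366]
force: [1.1, -2.5, 0.8]
width: -0.2
gripper_force: 1.1
```

Run:
```python
from h import *
for k in range(5):
    s=sensors.read_state();print(s["clock"],np.round(s["eef_pos"],1),np.round(s["force"],1),np.round(s["torque"],2),np.round(s["qpos"],3)); get_image("top")
```

```text
17.575 [538.5 231.9  96. ] [ 1.1 -2.5  0.8] [-0.66 -0.03 -0.06] [ 0.055  0.731 -0.338  2.052 -0.981  0.313  0.547]
17.625 [538.5 231.8  96. ] [ 0.8 -2.8  1.7] [-0.73 -0.01 -0.06] [ 0.055  0.731 -0.338  2.052 -0.981  0.313  0.547]
17.675 [538.5 231.9  96. ] [ 0.4 -2.2  2.2] [-0.7  -0.03 -0.15] [ 0.055  0.731 -0.338  2.052 -0.981  0.313  0.547]
17.725 [538.5 231.9  96. ] [ 0.3 -1.7  1.4] [-0.73 -0.05 -0.12] [ 0.055  0.731 -0.338  2.052 -0.981  0.313  0.547]
17.775 [538.5 231.9  96. ] [-0.1 -2.1  2. ] [-0.71  0.   -0.12] [ 0.055  0.731 -0.338  2.052 -0.981  0.313  0.547]
```

>>> send_rows(
  series=[
    [0, [0.0, 0.03, -0.03], [0, 0, 0]],
    [0, [0, 0, 0], [0, 0, 0]],
    [0, [0, 0, 0], [0, 0, 0]],
  ],
)

```text
clock: 18.2
eef_pos: [538.8, 233.5, 94.2]
tool_rot: [3.137, -0.524, 1.366]
force: [2.1, -3.8, 1.7]
width: 0.0
gripper_force: 1.8
```

>>> send_rows(
  series=[
    [0, [0.0, 0.03, -0.03], [0, 0, 0]],
    [0, [0, 0, 0], [0, 0, 0]],
    [0, [0, 0, 0], [0, 0, 0]],
  ],
)

```text
clock: 18.58
eef_pos: [539.1, 234.9, 92.5]
tool_rot: [3.137, -0.524, 1.365]
force: [2.3, -6.1, 4.3]
width: 0.1
gripper_force: 3.7
```

>>> send_rows(
  series=[
    [0, [0.0, 0.02, -0.03], [0, 0, 0]],
    [0, [0, 0, 0], [0, 0, 0]],
    [0, [0, 0, 0], [0, 0, 0]],
  ],
)

```text
clock: 18.95
eef_pos: [539.3, 235.2, 92.0]
tool_rot: [3.135, -0.525, 1.365]
force: [-3.1, -14.4, 20.2]
width: -0.1
gripper_force: 12.2
```

>>> send_rows(
  series=[
    [0, [0.0, 0.02, -0.03], [0, 0, 0]],
    [0, [0, 0, 0], [0, 0, 0]],
    [0, [0, 0, 0], [0, 0, 0]],
  ],
)

```text
clock: 19.32
eef_pos: [539.5, 235.4, 91.6]
tool_rot: [3.134, -0.525, 1.365]
force: [-7.8, -22.2, 34.9]
width: 0.4
gripper_force: 20.9
```

Run:
```python
from h import *
import pickle
D=pickle.load(open("d1.pkl","rb"))
s=sensors.read_state();print(np.round(s["eef_pos"],1),np.round(s["force"],1),np.round(s["torque"],2))
for n,(u0,v0) in(("side",(306,122)),("top",(172,188))):
    ims=[get_image(n) for _ in range(6)];e=ims[0]
    m=np.median([i["depth"] for i in ims],0);e["depth"]=m
    w=D[n]
    print(n);print(np.array([[dep(e,u,v)[2] for u in range(u0,u0+16)] for v in range(v0,v0+20)]).round().astype(int))
    print((np.mean([i["img"] for i in ims],0).mean(2))[v0:v0+20,u0:u0+16].round().astype(int))
```

```text
[539.5 235.4  91.6] [ -7.8 -22.2  34.9] [-0.72  0.71  0.37]
side
[[251 246 239 234  88  90  91  95  94  93  98  98  98  99 101  95]
 [248 243 238 233 227  88  90  92  92  94  95  96  97  99 101 100]
 [248 242 238 232 225  96 101 102 102 104 103  99  98  98 101 100]
 [247 242 237 230 225  98 101 101 103 106 105 104 103  97  97 100]
 [245 239 234 229 169  96 100 100 102 102 103 105 108 103  97  98]
 [242 238 231 226 191 166 120 102 103 101 104 104 106 107 101  98]
 [240 236 230 223 187 173 164 117 102 102 100 103 106 107 104  98]
 [237 233 227 222 180 175 169 141 114 102 105 103 105 103 104 101]
 [234 230 224 219 163 166 159 142 124 113 101 102 100 103 108 100]
 [231 226 223 186 175 157 151 145 119 114 109 101 100 103 102  98]
 [226 222 218 192 183 146 142 129 117 107 101  99 102 100 102  99]
 [224 219 214 199 189 146 147 135 149 144 101  99 100 100 100  97]
 [219 213 205 202 198 187 149 148 152 153 148  95  99 100  98  97]
 [214 210 204 203 198 193 148 148 157 159 148  97  98  99  97  92]
 [208 204 200 202 198 197 146 150 160 164 159 149  98  97  92  90]
 [202 193 194 198 197 193 145 
[... 3632 characters left out ...]
  62  43  24  11  13  14  15]
 [137 133 120 120 122  80  69  68  51  35  21  17   9  16   6  13]
 [134 128 119 122 116  67  53  69  44  18  11  17   8  18  11  15]
 [134 125 119 121 108  51  30  68  64  46  33  19  13  16  10  12]
 [131 122 120 122  95  39  14  44  58  63  49  29  15  19  16  17]
 [132 120 121 121  71  23   5  13  36  45  34  21  13  21  18  17]
 [127 120 119 112  67  37  19  17  12   7  12   8  15  25  20  18]
 [120 121 118  90  90  98  84  78  59  37  14  10  19  24  25  18]
 [119 120 121  77  97 125 117 115 110  74  30  12  15  23  23  14]
 [119 121 114  67  72 108 103 109 124  87  35   9  10  15  17  17]
 [120 122 107  59  47  73  69  85 102  67  27   8  15   6  15  16]]
```

>>> send_rows(
  series=[
    [0, [-0.02, -0.21, 0.24], [0, 0, 0]],
    [0, [-0.02, -0.24, 0.24], [0, 0, 0]],
    [0, [-0.02, -0.3, 0.25], [0, 0, 0]],
    [0, [-0.04, -0.4, 0.3], [0, 0, 0]],
    [0, [0, -0.5, 0.5], [0, 0, 0]],
    [0, [0, -0.5, 0.6], [0, 0, 0]],
    [0, [0, -0.4, 0.6], [0, 0, 0]],
    [0, [0, 0, 0], [0, 0, 0]],
  ],
)

```text
clock: 20.92
eef_pos: [533.0, 84.5, 254.7]
tool_rot: [3.134, -0.525, 1.367]
force: [0.3, 0.5, -0.2]
width: 0.2
gripper_force: 0.0
```

```bash
python3 st.py
python3 - <<'E'
from h import *
import pickle
D=pickle.load(open("d1.pkl","rb"))
for n,c in(("side",(312,131)),("top",(182,197.5))):
  ms=[get_image(n) for _ in range(8)]
  for tag,d in(("now",dict(ms[0],depth=np.median([m["depth"] for m in ms],0))),("before",D[n])):
    P=np.array([dep(d,c[0]+i,c[1]+j) for i in range(-2,3) for j in range(-2,3)]);print(n,tag,P.mean(0).round(1))
  if n=="top": cv2.imwrite("pics/top9.png",cv2.resize(ms[0]["img"][:,:,::-1],(800,600)))
E
```

```text
q [ 0.18  0.45 -0.08  1.94 -0.69  0.82  0.4 ] p [533.   84.5 254.7] z [ 0.108  0.49  -0.865] y [ 0.979 -0.205  0.006] F [ 0.3  0.5 -0.2]
to touch, along Z 192.45758299784853 units [ 0.077  2.229 -2.344] to standoff60 [-0.057  1.601 -1.578] Z/60 [ 0.0022  0.0105 -0.0128] turn [ 1.96 -0.34 -0.02]
side now [536.3 229.2 102.8]
side before [536.3 229.  103.2]
top now [533.6 231.7 102.2]
top before [533.6 231.7 102.3]
```

>>> send_rows(
  series=[
    [0, [0, -0.1, 0.3], [-0.98, 0.21, 0]],
    [0, [0, -0.1, 0.3], [-0.98, 0.21, 0]],
    [0, [0, -0.1, 0.3], [-0.98, 0.21, 0]],
    [0, [0, -0.1, 0.3], [-0.98, 0.21, 0]],
    [0, [0, -0.1, 0.3], [-0.98, 0.21, 0]],
    [0, [0, -0.1, 0.3], [-0.98, 0.21, 0]],
    [40, [0.13, -0.05, 0], [0, 0, 1]],
    [70, [0.13, -0.05, 0], [0, 0, 1]],
  ],
)

```text
clock: 22.72
eef_pos: [547.9, 43.9, 360.9]
tool_rot: [3.141, -0.0, 1.544]
force: [-0.1, -0.3, 0.1]
width: 35.8
gripper_force: 0.0
```

>>> send_rows(
  series=[
    [70, [0.13, -0.05, 0], [0, 0, 1]],
    [70, [0.13, -0.05, 0], [0, 0, 1]],
    [70, [0.13, -0.05, 0], [0, 0, 1]],
    [70, [0.13, -0.05, 0], [0, 0, 1]],
    [70, [0.13, -0.05, 0], [0, 0, 1]],
    [70, [0.13, -0.05, 0], [0, 0, 1]],
    [70, [0.13, -0.05, 0], [0, 0, 1]],
    [70, [0.13, -0.05, 0], [0, 0, 1]],
  ],
)

```text
clock: 23.72
eef_pos: [610.2, 19.2, 360.5]
tool_rot: [-3.141, -0.001, 2.241]
force: [0.3, 0.2, -0.2]
width: 70.3
gripper_force: 0.0
```

>>> send_rows(
  series=[
    [70, [0.13, -0.05, 0], [0, 0, 1]],
    [70, [0.13, -0.05, 0], [0, 0, 1]],
    [70, [0.13, -0.05, 0], [0, 0, 1]],
    [70, [0.13, -0.05, 0], [0, 0, 1]],
    [70, [0.13, -0.05, 0], [0, 0, 1]],
    [70, [0.13, -0.05, 0], [0, 0, 1]],
    [70, [0.13, -0.05, 0], [0, 0, 1]],
    [70, [0, 0, 0], [0, 0, 0]],
  ],
)

```text
clock: 24.72
eef_pos: [664.8, -2.1, 360.1]
tool_rot: [-3.142, -0.001, 2.847]
force: [-1.0, -0.4, 0.5]
width: 70.1
gripper_force: 0.0
```

```bash
python3 st.py
```

```text
q [ 0.05  0.56 -0.17  1.27  0.09  1.33  1.16] p [664.8  -2.1 360.1] z [-0.001  0.    -1.   ] y [ 0.29   0.957 -0.   ] F [-1.  -0.4  0.5]
to touch, along Z 310.12250769874856 units [-2.12   3.674 -4.102] to standoff60 [-2.254  3.045 -3.336] Z/60 [ 0.0022  0.0105 -0.0128] turn [  7.54   4.44 -16.28]
```

Line up over the handle (665.9, -10.6), go down 128 mm and grip.

>>> send_rows(
  series=[
    [70, [0.02, -0.14, -0.4], [0, 0, 0]],
    [70, [0, 0, -0.5], [0, 0, 0]],
    [70, [0, 0, -0.5], [0, 0, 0]],
    [70, [0, 0, -0.4], [0, 0, 0]],
    [70, [0, 0, -0.33], [0, 0, 0]],
    [70, [0, 0, 0], [0, 0, 0]],
  ],
)

```text
clock: 25.48
eef_pos: [664.4, -10.0, 231.3]
tool_rot: [-3.14, -0.004, 2.848]
force: [0.0, 0.2, 0.7]
width: 70.1
gripper_force: 0.0
```

>>> send_rows(
  series=[
    [30, [0, 0, 0], [0, 0, 0]],
    [20, [0, 0, 0], [0, 0, 0]],
    [20, [0, 0, 0], [0, 0, 0]],
    [0, [0, 0, 0], [0, 0, 0]],
    [0, [0, 0, 0], [0, 0, 0]],
    [0, [0, 0, 0], [0, 0, 0]],
    [0, [0, 0, 0], [0, 0, 0]],
  ],
)

```text
clock: 26.35
eef_pos: [666.2, -10.6, 233.6]
tool_rot: [-3.141, 0.001, 2.848]
force: [-1.3, -1.9, 5.9]
width: 9.5
gripper_force: 58.6
```

>>> send_rows(
  series=[
    [0, [-0.25, 0.02, 0], [0, 0, -1]],
    [0, [-0.25, 0.04, 0], [0, 0, -1]],
    [0, [-0.25, 0.06, 0], [0, 0, -1]],
    [0, [-0.24, 0.09, 0], [0, 0, -1]],
    [0, [-0.23, 0.11, 0], [0, 0, -1]],
    [0, [-0.22, 0.13, 0], [0, 0, -1]],
    [0, [0, 0, 0], [0, 0, 0]],
  ],
)

```text
clock: 27.22
eef_pos: [578.0, 15.8, 233.5]
tool_rot: [-3.139, 0.0, 2.324]
force: [-3.4, -4.2, 7.2]
width: 9.7
gripper_force: 59.3
```

>>> send_rows(
  series=[
    [0, [-0.21, 0.14, 0], [0, 0, -1]],
    [0, [-0.2, 0.16, 0], [0, 0, -1]],
    [0, [-0.18, 0.18, 0], [0, 0, -1]],
    [0, [-0.17, 0.19, 0], [0, 0, -1]],
    [0, [-0.15, 0.21, 0], [0, 0, -1]],
    [0, [-0.13, 0.22, 0], [0, 0, -1]],
    [0, [-0.11, 0.23, 0], [0, 0, -1]],
    [0, [0, 0, 0], [0, 0, 0]],
  ],
)

```text
clock: 28.22
eef_pos: [508.7, 97.7, 233.5]
tool_rot: [-3.139, -0.001, 1.715]
force: [-5.0, -0.9, 10.8]
width: 9.6
gripper_force: 59.9
```

>>> send_rows(
  series=[
    [0, [-0.09, 0.24, 0], [0, 0, -1]],
    [0, [-0.07, 0.25, 0], [0, 0, -1]],
    [0, [-0.05, 0.25, 0], [0, 0, -1]],
    [0, [0, 0, 0], [0, 0, 0]],
    [0, [0, 0, 0], [0, 0, 0]],
  ],
)

```text
clock: 28.85
eef_pos: [496.8, 142.1, 233.5]
tool_rot: [-3.14, -0.001, 1.453]
force: [-4.8, 0.3, 9.1]
width: 9.1
gripper_force: 59.8
```

>>> send_rows(
  series=[
    [0, [-0.02, 0.2, 0], [0, 0, -1]],
    [0, [0, 0.05, 0], [0, 0, -0.3]],
    [0, [0, 0, 0], [0, 0, 0]],
    [0, [0, 0, 0], [0, 0, 0]],
  ],
)

```text
clock: 29.35
eef_pos: [495.5, 157.4, 233.5]
tool_rot: [-3.139, -0.001, 1.34]
force: [-6.0, 0.5, 8.9]
width: 9.4
gripper_force: 59.8
```

>>> send_rows(
  series=[
    [0, [0, 0.04, 0], [0, 0, 0]],
    [0, [0, 0.03, 0], [0, 0, 0]],
    [0, [0, 0, 0], [0, 0, 0]],
    [0, [0, 0, 0], [0, 0, 0]],
  ],
)

```text
clock: 29.85
eef_pos: [495.4, 160.6, 233.5]
tool_rot: [-3.139, -0.0, 1.339]
force: [-5.5, -0.5, 9.4]
width: 9.2
gripper_force: 59.9
```

>>> send_rows(
  series=[
    [0, [0, 0.03, 0], [0, 0, 0]],
    [0, [0, 0.03, 0], [0, 0, 0]],
    [0, [0, 0, 0], [0, 0, 0]],
    [0, [0, 0, 0], [0, 0, 0]],
  ],
)

```text
clock: 30.35
eef_pos: [495.3, 161.0, 233.5]
tool_rot: [-3.139, 0.004, 1.337]
force: [-5.1, -7.3, 11.4]
width: 9.3
gripper_force: 60.1
```

```bash
python3 st.py
```

```text
q [-0.53  0.44  0.23  1.87 -0.13  0.85 -0.47] p [495.3 161.  233.5] z [-0.003 -0.003 -1.   ] y [ 0.973 -0.231 -0.002] F [-5.1 -7.3 11.4]
to touch, along Z 133.17865023947095 units [ 0.705  0.955 -1.991] to standoff60 [ 0.571  0.326 -1.225] Z/60 [ 0.0022  0.0105 -0.0128] turn [ 7.84 -1.78  0.26]
```

>>> send_rows(
  series=[
    [0, [0, 0.03, 0], [0, 0, 0]],
    [0, [0, 0, 0], [0, 0, 0]],
    [20, [0, 0, 0], [0, 0, 0]],
    [40, [0, 0, 0], [0, 0, 0]],
    [70, [0, 0, 0], [0, 0, 0]],
    [70, [0, 0, 0], [0, 0, 0]],
    [70, [0, 0, 0], [0, 0, 0]],
    [70, [0, 0, 0], [0, 0, 0]],
  ],
)

```text
clock: 31.35
eef_pos: [496.7, 165.7, 232.8]
tool_rot: [-3.142, -0.0, 1.339]
force: [-0.1, 0.6, 0.3]
width: 69.7
gripper_force: 0.0
```

>>> send_rows(
  series=[
    [70, [0, -0.02, 0.3], [0, 0, 0]],
    [70, [0, 0, 0.5], [0, 0, 0]],
    [70, [0, 0, 0.6], [0, 0, 0]],
    [70, [0, 0, 0.6], [0, 0, 0]],
    [70, [-0.6, -0.4, 0], [0, 0, 0]],
    [70, [0, -0.9, 0], [0, 0, 0]],
    [70, [0, -0.9, 0], [0, 0, 0]],
    [70, [0, -0.9, 0], [0, 0, 0]],
  ],
)

```text
clock: 32.35
eef_pos: [460.6, -23.1, 353.1]
tool_rot: [3.141, -0.0, 1.34]
force: [0.7, -0.6, -0.6]
width: 70.0
gripper_force: 0.0
```

>>> send_rows(
  series=[
    [70, [0, -0.9, 0], [0, 0, 0]],
    [70, [0, -0.5, 0], [0, 0, 0]],
    [70, [0, 0, 0], [0, 0, 0]],
    [70, [0, 0, 0], [0, 0, 0]],
  ],
)

```text
clock: 32.85
eef_pos: [460.8, -104.6, 352.7]
tool_rot: [-3.141, -0.001, 1.34]
force: [0.3, 0.6, -0.4]
width: 69.7
gripper_force: 0.0
```

Run:
```python
from h import *
a=[]
for n,(x,y) in(("side",(275,40)),("top",(95,115))):
    im=np.mean([get_image(n)["img"] for _ in range(4)],0)[y:y+150,x:x+100,::-1]
    a.append(cv2.resize(cv2.convertScaleAbs(im,alpha=1.5),None,fx=4,fy=4,interpolation=cv2.INTER_CUBIC))
cv2.imwrite("pics/end.png",np.hstack(a))
```

```text
(no output)
```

View pics/end.png

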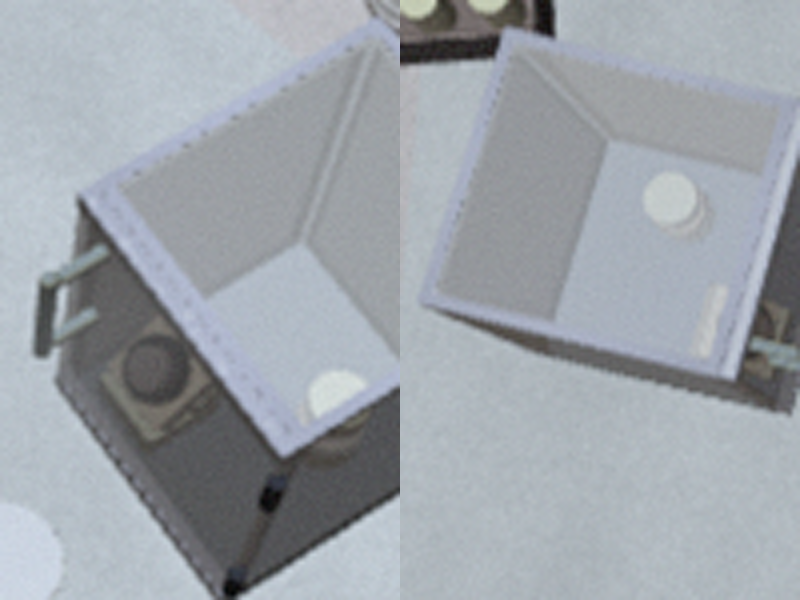

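The door edge is flush with the frame now. At side (80,200)–(285,455) there is no gap, whereas at the start one was visible. The button is up and the robot is clear.

```bash
python3 -c "
from cell import ctrl
print(ctrl.finish_job())"
```

```text
the job is handed in; nothing more can be done
None
```

I handed the job in at about 33 s on the robot's clock, with no verdict shown: the door was pulled open by its handle to about 1.5 rad, the reset was pressed to a hard stop (full travel inferred from that stop, not seen) and let go, and the door was shut flush with the robot clear of everything.

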